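# Dump the tipping skip of sawn blocks into a parts bin

## Robot

A 6-joint arm with a two-finger parallel gripper is mounted at the origin on a cart in front of the work surface, level with it; the furniture and walls round the work are solid. World frame = base frame: x ahead of the robot, y to its left, z up, the work surface at z = 0. Lengths are in m, angles in rad, forces in N, time in s.
With the tool pointing down it reaches from about 0.375 to 0.9 m from the base axis. Payload 3.1 kg.
Tool frame: the origin (TCP) lies midway between the tips of the shut fingers; the grasp point (between the pads) lies 19 mm behind it (manip.tcp_to_grasp is the distance from the TCP to the grasp point, in m); z points along the fingers, y is the line along which they close (so a half turn about z gives the same grasp; the last joint's range is limited). The gripper opens to 85 mm and grips with 20 to 120 N. Pads are 22 mm wide; open, the fingers measure 114 mm over their backs; the gripper's body (76 mm by 85 mm) begins 54 mm behind the grasp point. The pads swing forward as they close: fully open they stand 13 mm farther back than shut.
Start: joints at [1.054, 0.527, 1.433, -0, 1.181, -0.178], TCP at [0.208, 0.589, 0.231] pointing down, gripper open.
Joint ranges: [-3.08, 3.08], [-0.75, 2.2], [0.22, 2.44], [-1.43, 4.57], [0, 2.65], [-2.85, 2.85]. Speed limits (rad/s): [2.79, 2.79, 3.14, 3.14, 3.14, 3.14].

## Interface

Orientations are given as a unit quaternion [x, y, z, w].
In Python, from station import manip gives the robot as it stands. The module is installed in compiled form; this text tells all that it offers.
- The arm moves only by the shell command python3 -m crank 'ROWS' [OPENING] [FORCE]. ROWS is JSON, a list of rows, each a list of 2 entries, a list of its own where there are three numbers: the shift along the tool's x, y, z in cm, then the turn about the tool's z in degrees. In form: [[[x, y, z], spin], ...]. A call has 1 to 10 rows; each row is the pose to reach, as a shift and turn from the pose commanded when the call began, along the tool's axes at that moment; what a row does not reach only later rows make up. A row lasts 1/10 s, in which the tool goes at most 50 mm and 8.59 degrees, less where a joint would pass 70% of its speed; a pose out of reach is approached as far as the arm can. A call with a gripper value outside its range is refused whole. OPENING is the finger opening in cm, from 0 to 8.54, set as the call begins (- or left out, the last holds). The fingers move at their own pace and stop on an object; FORCE is the grip in N (left out, the last holds). Time passes only in rows, so rows that repeat a pose let the fingers close. It gives the time, the measured TCP pose, the force and the opening at its end, in the units of the state.
- manip.sense(): the state, without advancing time (a new reading comes with each control period).
- manip.snapshot(name): name is "scene" or "top" or "wrist"; returns the picture (420x560x3 uint8, red, green, blue); there is no depth.
- manip.camera_params(name): a dict with "fx", "fy", "cx", "cy" (pixels), "pose" (4x4, takes a point from camera to world coordinates). Camera axes: x right, y up, looking along -z (the intrinsics and any distortion apply to the point x, -y, -z); pixel columns grow to the right and rows downward; lengths in m; the calibration is good to about 2 mm. A picture is of the moment at which its call begins: read the wrist's pose just before it. camera_params takes no time and is no camera call; for the wrist camera it gives the pose at the moment of the call.
- manip.sign_off(): hands the job in, once; it reports no verdict.
The state is a dict: "t": time; "q": joint angles; "qd": joint speeds; "tau": joint torques, N m; "tcp_pos": TCP position; "tool_rot": TCP orientation; "force": force on the tool from outside, world axes, zero at the start; "ft_torque": the same for the moment, N m; "finger_gap": opening from 0.0 (shut) to 1.0 (fully open).
Only numpy, scipy, OpenCV 4.12 (cv2) and the standard library are available. Lean on these libraries where they do the work, as an engineer would, in place of code of your own. Each camera call takes 0.05 s, during which the arm holds its last target. There are 200 camera calls.

## Task

Bring the blue parts bin up to the yellow tipping skip, its low front against the foot plate of the skip's stand, centred and square to it. Then push the skip by its bar past its catch and right over to its stop, so that all three sawn blocks drop into the bin, and ease it back - never letting it fall - until it clicks home upright. Leave the full bin standing there and do not disturb the mug, the pencil and the chisel.

Things in the scene. Friction and masses are not known exactly. Their poses are not given: they have to be found in the camera images.
- stand: Fixed grey steel stand of the skip. Origin on the bench top (z = 0), straight below the hinge. Its level +x axis points to the side to which the skip dumps; y is parallel to the hinge. The foot plate, 6 mm thick and 168 mm wide, reaches from x = -100 mm to its straight front edge at x = +15 mm; legs and hinge bosses lie within 100 mm either side, up to 160 mm high.
- skip_hinge (a point): Centre of the skip's hinge axis, 140 mm above the bench on the stand; same axes as stand. The axis runs along y.
- skip (a joint): Skip angle, rad: 0 = home, upright on its rest; grows as it tips to the stand's +x; stop at 1.75. A sprung ball catch spans 0 to 0.35: about 5 N at the bar pushes the loaded skip over it; coming back the skip stops on it at about 0.35 and needs 2 to 3 N to click home. In between it swings free, over-centre: below about 0.9 it falls back, above that it falls over and stays tipped.
- skip_bar (a point): Middle of the push bar above the skip's rear rim, parallel to the hinge: black sleeve 15 mm thick, 76 mm long between two flat arms (78 mm apart inside), its centre 42 mm above the rim. With the skip home it is 114 mm behind the hinge (stand's -x) and 118 mm above it, so it moves on a circle of radius 164 mm about the hinge. It turns with the skip.
- skip_lip (a point): Middle of the pouring lip of the yellow skip, an open sheet-steel hopper 122 mm wide, 0.6 kg empty. Home: lip 70 mm ahead of the hinge and 210 mm above the bench, rims 216 mm above the bench, floor 140 mm above it, rear wall 110 mm behind the hinge. Fully tipped: lip 56 mm ahead of the hinge and 58 mm above the bench.
- bin_c (a point): Centre of the loose blue parts bin, 35 mm above its underside; 160 mm long (its x), 160 mm wide, 0.3 kg, walls 4 mm. Front (x = -80 mm) 36 mm high, back (x = +80 mm) 70 mm high, as are the sides from x = -15 mm back; these have a rim 10 mm thick and 8 mm deep, its middle 75 mm from the centre, good to pinch. Touching the foot plate, it is centred 95 mm ahead of the stand's origin, x axes the same way.
- block1_c (a point): Centre of a sawn dark hardwood block, 44 x 50 x 30 mm, 43 g, that lies in the skip at the start.
- block2_c (a point): Centre of a second such block in the skip.
- block3_c (a point): Centre of a third such block in the skip.
- mug_c (a point): Middle of a white mug, 83 mm across, 86 mm high, standing on the bench. Not to be disturbed.
- pencil_c (a point): Middle of a red carpenter's pencil, 155 mm long, lying on the bench. Not to be disturbed.
- chisel_c (a point): Middle of a wood-handled chisel, 260 mm long, lying on the bench. Not to be disturbed.
Not all that is in view belongs to the job. What is shaped like the part that bears block2_c but orange or purple is not meant.

How it is judged:
On the way, in this order (a step that is already met when the one before it is completed fails the run):
1. the bin stands against the front of the stand, centred and square, while the skip is still upright (x of bin_c in the frame of stand between 0.07 and 0.118 m and y of bin_c in the frame of stand between -0.02 and 0.02 m and angle between the x axis of bin_c and the x axis of stand, either way round below 0.15 rad and angle between bin_c's own z axis and vertical below 0.05 rad and value of joint skip below 0.1 rad), for 0.2 s.
2. the skip is tipped right over and all three blocks are in the bin (value of joint skip above 1.6 rad and x of block1_c in the frame of bin_c between -0.076 and 0.076 m and y of block1_c in the frame of bin_c between -0.076 and 0.076 m and z of block1_c in the frame of bin_c between -0.034 and 0.045 m and x of block2_c in the frame of bin_c between -0.076 and 0.076 m and y of block2_c in the frame of bin_c between -0.076 and 0.076 m and z of block2_c in the frame of bin_c between -0.034 and 0.045 m and x of block3_c in the frame of bin_c between -0.076 and 0.076 m and y of block3_c in the frame of bin_c between -0.076 and 0.076 m and z of block3_c in the frame of bin_c between -0.034 and 0.045 m), for 0.2 s.
At the end, for the whole second after the job is handed in: The skip is home upright (within 0.06 rad) and at rest, all three blocks lie inside the bin (none higher than a heap just over its rim), and the bin stands upright in front of the stand (within about 4 cm of centred and touching) (value of joint skip below 0.06 rad and velocity of joint skip below 0.1 rad/s and x of block1_c in the frame of bin_c between -0.076 and 0.076 m and y of block1_c in the frame of bin_c between -0.076 and 0.076 m and z of block1_c in the frame of bin_c between -0.034 and 0.045 m and x of block2_c in the frame of bin_c between -0.076 and 0.076 m and y of block2_c in the frame of bin_c between -0.076 and 0.076 m and z of block2_c in the frame of bin_c between -0.034 and 0.045 m and x of block3_c in the frame of bin_c between -0.076 and 0.076 m and y of block3_c in the frame of bin_c between -0.076 and 0.076 m and z of block3_c in the frame of bin_c between -0.034 and 0.045 m and x of bin_c in the frame of stand between 0.06 and 0.14 m and y of bin_c in the frame of stand between -0.04 and 0.04 m and angle between bin_c's own z axis and vertical below 0.05 rad).
It fails at once if the skip is let fall back: it returns faster than 2 rad/s before it reaches the catch (value of joint skip above 0.4 rad and velocity of joint skip below -2 rad/s).
It fails at once if the mug, the pencil or the chisel is moved by more than 2 cm (distance of any of mug_c, pencil_c, chisel_c from where it was at the start of the episode above 0.02 m).
It also fails if it takes over 67 s, if anything falls off the work surface, if the arm or the gripper's body presses on something with over 40 N, if the wrist force passes 120 N, or if a joint passes its speed limit or range.

## Working session

There is one attempt and no reset: what is moved stays moved. The work goes in short steps, Python scripts to look and compute and a shell command to move; the robot and the scene stay as the last step left them, time stands still between calls to the robot, and variables do not carry over. Pictures are saved under pics/ and viewed, on a budget of 10 in all, crops included, one or two more only if the job needs it, and the job is handed in when it is done.

```bash
mkdir -p pics
cat > h.py <<'E'
import numpy as np, cv2
from station import manip
def snap(n,f):
    im=manip.snapshot(n); cv2.imwrite('pics/'+f,im[:,:,::-1]); return im
def ray(n,u,v,z,P=None):
    P=P or manip.camera_params(n); T=np.array(P['pose'])
    d=T[:3,:3]@np.array([(u-P['cx'])/P['fx'],-(v-P['cy'])/P['fy'],-1]); o=T[:3,3]
    return o+d*(z-o[2])/d[2]
def proj(n,p,P=None):
    P=P or manip.camera_params(n); T=np.array(P['pose'])
    c=T[:3,:3].T@(np.array(p)-T[:3,3]); return P['cx']+P['fx']*c[0]/-c[2],P['cy']-P['fy']*c[1]/-c[2]
E
python3 - <<'E'
from h import *
a=snap('scene','scene0.png');b=snap('top','top0.png')
print(manip.sense());print(manip.camera_params('top'));print(manip.camera_params('scene'))
E
```

```text
{'t': 0.1, 'q': array([ 1.05352903e+00,  5.28400688e-01,  1.43377356e+00,  9.19553713e-06,
        1.18142512e+00, -1.78502119e-01]), 'qd': array([-0.00089341, -0.00192569, -0.00336903, -0.00081246, -0.00068477,
       -0.00088569]), 'tau': array([-1.74321785e-04, -4.43309569e+01, -1.78588325e+01, -2.36473406e-04,
        4.02744205e-03, -2.54280842e-06]), 'tcp_pos': array([0.20734594, 0.5889144 , 0.23041479]), 'tool_rot': array([ 1.68575447e-01,  9.85688243e-01, -9.41800057e-04, -3.46050762e-04]), 'force': array([-0.63206672,  0.18796436, -0.15636373]), 'ft_torque': array([-0.07039607, -0.0366026 ,  0.02533479]), 'finger_gap': 1.0031853611681818}
{'fx': 492.995498936608, 'fy': 492.995498936608, 'cx': 286.32805133762463, 'cy': 206.13553800291862, 'pose': array([[-1.13338198e-02,  9.86439177e-01, -1.63735439e-01,
         3.49700379e-01],
       [-9.99935357e-01, -1.13297289e-02,  9.58856237e-04,
         1.13626334e-01],
       [-9.09224769e-04,  1.63735722e-01,  9.86503820e-01,
         1.44691157e+00],
       [ 0.00000000e+00,  0.00000000e+00,  0.00000000e+00,
         1.00000000e+00]])}
{'fx': 493.48339775478877, 'fy': 493.48339775478877, 'cx': 275.68183319744907, 'cy': 211.39433773277176, 'pose': array([[ 0.45438562,  0.44252129, -0.77311617, -0.54994286],
       [-0.89076446,  0.23400176, -0.38959191, -0.449418  ],
       [ 0.00850783,  0.86568937,  0.50050927,  0.90074674],
       [ 0.        ,  0.        ,  0.        ,  1.        ]])}
```

View pics/scene0.png

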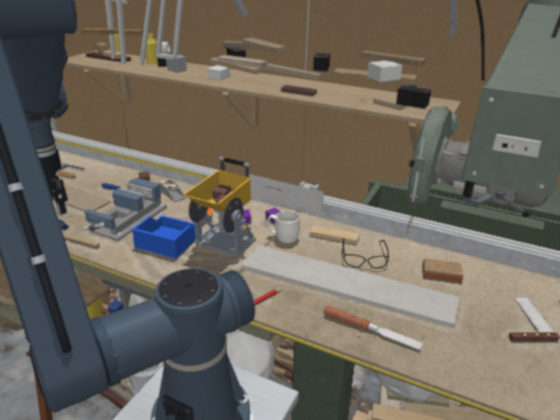

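View pics/top0.png

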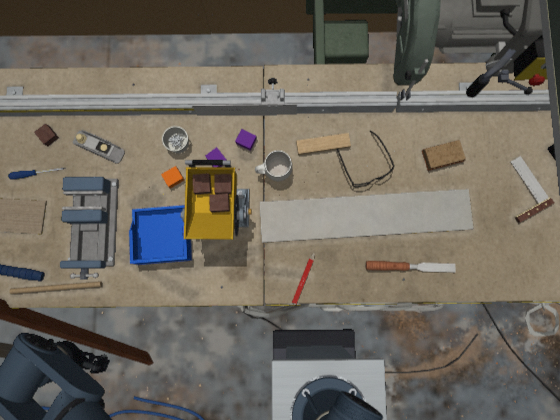

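Top view: bin (160,235), skip (211,203) with three dark blocks, bar (208,163) on its far side, mug (277,165), pencil (303,279), chisel (410,267). Could be taken for the blocks: orange (172,177), purple (215,156) and (245,138), and a loose dark block at (45,133). The wanted ones are the dark blocks in the skip. I'll check that in one close crop.

Run:
```python
from h import *
b=cv2.imread('pics/top0.png')[125:275,115:265]; a=cv2.imread('pics/scene0.png')[145:265,120:320]
b=cv2.resize(b,(600,600),interpolation=3)
cv2.imwrite('pics/c0.png',b)
rgb=cv2.imread('pics/top0.png');hsv=cv2.cvtColor(rgb,cv2.COLOR_BGR2HSV)
for n,lo,hi,z in[('blue',(108,150,60),(122,255,255),.05),('yellow',(18,150,80),(30,255,255),.2)]:
    m=cv2.inRange(hsv,lo,hi);cs=cv2.findContours(m,0,2)[0];c=max(cs,key=cv2.contourArea)
    r=cv2.minAreaRect(c);print(n,cv2.contourArea(c),r);
    for p in cv2.boxPoints(r):print(p,ray('top',*p,z).round(4))
```

```text
blue 2908.5 ((158.54945373535156, 234.73068237304688), (55.00071716308594, 61.346954345703125), 85.33314514160156)
[125.74019 209.81715] [0.5761 0.5732 0.05  ]
[186.88374 204.82585] [0.5887 0.398  0.05  ]
[191.35872 259.64423] [0.4316 0.382  0.05  ]
[130.21516 264.6355 ] [0.4195 0.554  0.05  ]
yellow 3386.0 ((209.0101318359375, 202.544677734375), (49.32115936279297, 72.00444793701172), 1.2730300426483154)
[183.55579 237.99014] [0.4777 0.3741 0.2   ]
[185.15549 166.00345] [0.6654 0.3742 0.2   ]
[234.46448 167.09921] [0.661 0.246 0.2  ]
[232.86478 239.0859 ] [0.4735 0.2489 0.2   ]
```

View pics/c0.png

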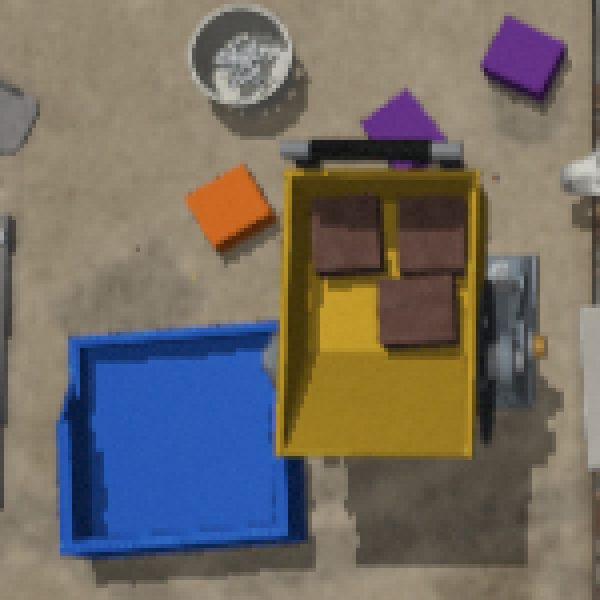

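Three dark blocks lie in the skip, with its bar at crop (310..430,152). The side-wall step at crop (65,395) shows the bin's low front is at the top (world +x), so its x axis already points the same way as the stand's.

Run:
```python
from h import *
f=lambda u,v,z:ray('top',115+(u+.5)/4-.5,125+(v+.5)/4-.5,z)
pts=dict(barL=(310,152,.258+.003),barR=(430,153,.261),rearL=(285,170,.216),rearR=(480,172,.216),lipL=(277,457,.21),lipR=(473,457,.21),
 binBL=(62,555,.07),binBR=(307,541,.07),binFL=(70,338,.036),binFR=(275,324,.036))
w={k:f(*v) for k,v in pts.items()}
for k in w:print(k,w[k].round(4))
y=(w['rearL']-w['rearR']);y2=w['lipL']-w['lipR'];y3=w['barL']-w['barR']
print(np.linalg.norm(y),np.linalg.norm(y2),np.linalg.norm(y3),[np.arctan2(a[0],a[1]) for a in(y,y2,y3)])
m=(w['lipL']+w['lipR'])/2;b=(w['barL']+w['barR'])/2;print('lip',m,'bar',b,'dist',np.linalg.norm((m-b)[:2]),'axis',np.arctan2(*(m-b)[1::-1]))
y=w['binBL']-w['binBR'];print('bin back',np.linalg.norm(y),np.arctan2(y[0],y[1]), (w['binBL']+w['binBR'])/2)
for n,(u,v) in dict(mug=(278,165),mugHandle=(259,169),pen1=(313,257),pen2=(295,302)).items():print(n,ray('top',u,v,.04 if n[0]=='m' else 0).round(3))
P=manip.camera_params('wrist');T=P['pose'];s=manip.sense()
from scipy.spatial.transform import Rotation as R
print('tool R',R.from_quat(s['tool_rot']).as_matrix().round(3),'cam rel',(R.from_quat(s['tool_rot']).as_matrix().T@(T[:3,3]-s['tcp_pos'])).round(3))
```

```text
barL [0.6584 0.3444 0.261 ]
barR [0.6569 0.2701 0.261 ]
rearL [0.6584 0.3689 0.216 ]
rearR [0.6556 0.2439 0.216 ]
lipL [0.4745 0.3711 0.21  ]
lipR [0.4731 0.2478 0.21  ]
binBL [0.422  0.5481 0.07  ]
binBR [0.4298 0.3781 0.07  ]
binFL [0.5802 0.5594 0.036 ]
binFR [0.5888 0.411  0.036 ]
0.12509225219608555 0.12329846063472646 0.07427926777456584 [np.float64(0.022088849782153957), np.float64(0.011423608542994903), np.float64(0.020137515030949016)]
lip [0.4737581 0.3094849 0.21     ] bar [0.65762288 0.30725329 0.261     ] dist 0.18387832666554085 axis 3.1294560131628857
bin back 0.1701782699010785 -0.04554118140944 [0.42589094 0.46308482 0.07      ]
mug [0.706 0.135 0.04 ]
mugHandle [0.694 0.191 0.04 ]
pen1 [0.438 0.036 0.   ]
pen2 [0.31 0.09 0.  ]
tool R [[-0.943  0.332 -0.001]
 [ 0.332  0.943 -0.002]
 [ 0.    -0.002 -1.   ]] cam rel [ 0.083  0.001 -0.142]
```

Measured, with dimensions agreeing to about 3 mm:
- Stand origin about (0.544, 0.309), with its x axis along world −x.
- Bin centre about (0.504, 0.472), about 3.5° off square.

Next I'll hover over the bin's back rim.

```bash
python3 -m crank '[[[-24.8,-4,0],8],[[-24.8,-4,0],16],[[-24.8,-4,0],24],[[-24.8,-4,0],32],[[-24.8,-4,0],40],[[-24.8,-4,0],48],[[-24.8,-4,0],56],[[-24.8,-4,0],64],[[-24.8,-4,0],67.5],[[-24.8,-4,0],67.5]]' 6
python3 - <<'E'
from h import *
import json
P=manip.camera_params('wrist');im=snap('wrist','w1.png');P['pose']=P['pose'].tolist();json.dump(P,open('w1.json','w'));print(manip.sense()['tcp_pos'],manip.sense()['t'])
E
```

```text
t: 1.1
tcp_pos: [0.4281, 0.469, 0.2307]
tool_rot: [0.688, 0.726, -0.001, -0.0]
force: [-0.4, -0.3, -0.1]
finger_gap: 0.702
[0.42807469 0.46907314 0.23081803] 1.15
```

View pics/w1.png

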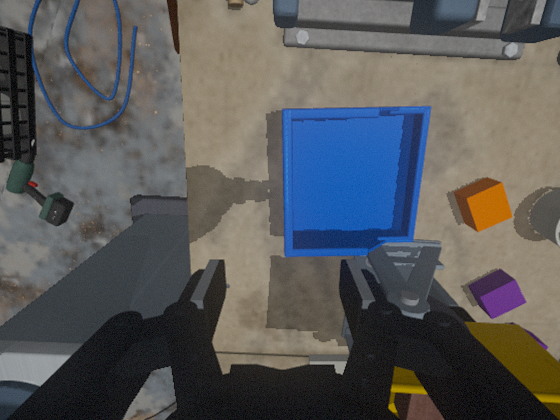

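The wrist view shows the bin whole. The back rim is on the left, with outer corners (284,109) and (287,256). The low front is on the right, with top (430,107) and bottom (412,240).

Run:
```python
from h import *
import json
P=json.load(open('w1.json'))
A=ray('',284,109,.07,P);B=ray('',287,256,.07,P);C=ray('',429.5,107,.036,P)
d=A-B;print(A,B,C,np.linalg.norm(d));ex=np.array([-d[1],d[0]])/np.hypot(*d[:2]);m=((A+B)/2)[:2]
print('binx ang',np.arctan2(ex[1],ex[0]),'rim mid',m-.005*ex,'centre',m-.08*ex)
q=manip.sense();from scipy.spatial.transform import Rotation as R
M=R.from_quat(q['tool_rot']).as_matrix();print('tool y ang',np.arctan2(M[1,1],M[0,1]));print('shift cm',M.T@(np.r_[m-.005*ex,.05]-q['tcp_pos'])*100)
```

```text
[0.4250653  0.55051602 0.07      ] [0.43736645 0.39281659 0.07      ] [0.58028232 0.56075853 0.036     ] 0.15817847491098702
binx ang -3.063746512238619 rim mid [0.43620073 0.47205514] centre [0.5109736  0.47788771]
tool y ang 0.055182627185744626
shift cm [ 0.26422438  0.84349069 18.08091647]
```

```bash
python3 -m crank '[[[0.3,0.7,4],-1],[[0.3,0.7,8],-1],[[0.3,0.7,12],-1],[[0.3,0.7,15],-1],[[0.3,0.7,17],-1],[[0.3,0.7,18.4],-1],[[0.3,0.7,18.4],-1],[[0.3,0.7,18.4],-1]]'
python3 -m crank '[[[0,0,0],0],[[0,0,0],0],[[0,0,0],0],[[0,0,0],0],[[0,0,0],0],[[0,0,0],0],[[0,0,0],0],[[0,0,0],0]]' 0 40
```

```text
t: 1.95
tcp_pos: [0.4355, 0.4731, 0.0478]
tool_rot: [0.681, 0.732, 0.0, 0.0]
force: [0.3, -0.2, 0.4]
finger_gap: 0.704
t: 2.75
tcp_pos: [0.4351, 0.4729, 0.0484]
tool_rot: [0.681, 0.732, 0.0, -0.0]
force: [-3.4, -1.1, 5.8]
finger_gap: 0.102
```

```bash
python3 -m crank '[[[0.1,-1.2,-0.1],0],[[0.2,-2.6,-0.1],0],[[0.3,-4,-0.1],0],[[0.4,-5.5,-0.1],0],[[0.5,-6.8,-0.1],0],[[0.55,-7.3,-0.1],0],[[0.55,-7.3,-0.1],0],[[0.55,-7.3,-0.1],0]]'
python3 -m crank '[[[-1.5,-0.1,0],0.5],[[-3.3,-0.25,0],1],[[-5.1,-0.4,0],1.5],[[-7,-0.5,0],2],[[-9,-0.7,0],2.6],[[-11,-0.9,0],3.5],[[-13,-1,0],4.3],[[-15,-1.2,0],5],[[-16.2,-1.2,0],5.3],[[-16.2,-1.2,0],5.3]]'
python3 - <<'E'
from h import *
snap('top','t2.png'); b=cv2.imread('pics/t2.png')[140:320,130:330]
cv2.imwrite('pics/t2c.png',cv2.resize(b,(660,594),interpolation=3))
E
```

```text
t: 3.55
tcp_pos: [0.3598, 0.4727, 0.0483]
tool_rot: [0.681, 0.732, -0.002, -0.001]
force: [-4.7, 0.3, 5.4]
finger_gap: 0.107
t: 4.55
tcp_pos: [0.3621, 0.3091, 0.0483]
tool_rot: [0.715, 0.699, -0.001, 0.0]
force: [-0.5, -3.1, 2.8]
finger_gap: 0.105
```

View pics/t2c.png

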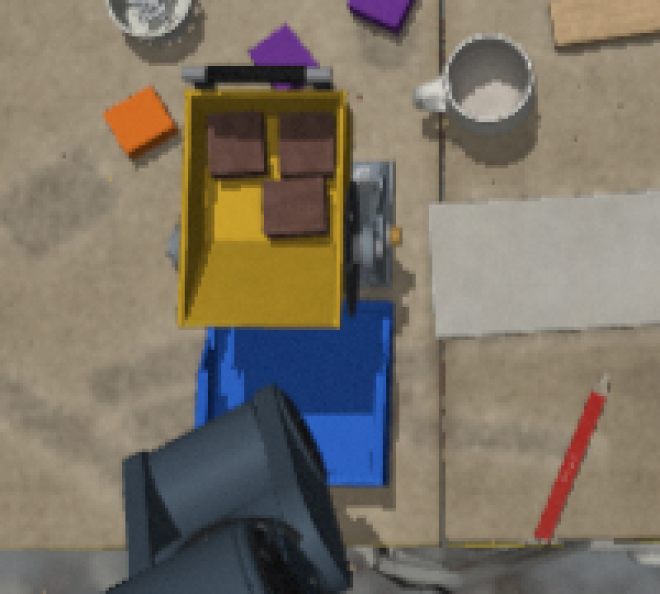

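The bin is in front of the stand: right edge at crop x≈390, right front corner (395,302), foot plate's front corner (393,287). That leaves a small gap still to close.

```bash
python3 - <<'E'
from h import *
f=lambda u,v,z:ray('top',130+u/3.3-.35,140+v/3.3-.35,z)
print('binFR',f(395,302,.036),'binBRtop',f(390,486,.07),'binBLtopFwd',f(205,340,.07),'plateFR',f(393,287,.006),'plateBR',f(393,162,.006))
E
python3 -m crank '[[[0,0.3,0],0],[[0,0.6,0],0],[[0,0.8,0],0],[[0,0.8,0],0],[[0,0.8,0],0]]'
python3 -m crank '[[[0,0.2,0],0],[[0,0.4,0],0],[[0,0.4,0],0],[[0,0.4,0],0]]'
```

```text
binFR [0.51210777 0.21947078 0.036     ] binBRtop [0.35373985 0.22094998 0.07      ] binBLtopFwd [0.47765539 0.37794313 0.07      ] plateFR [0.52902788 0.22351753 0.006     ] plateBR [0.64269206 0.22364822 0.006     ]
t: 5.1
tcp_pos: [0.365, 0.3096, 0.0483]
tool_rot: [0.714, 0.7, -0.004, -0.002]
force: [-6.2, -1.6, 9.3]
finger_gap: 0.106
t: 5.5
tcp_pos: [0.369, 0.3097, 0.0483]
tool_rot: [0.714, 0.7, -0.004, -0.002]
force: [-7.4, -1.0, 10.2]
finger_gap: 0.107
```

```bash
python3 -m crank '[[[0,0,-0.2],0],[[0.4,0.2,-0.2],0],[[0.4,0.4,-0.2],0],[[0.4,0.4,-0.2],0]]'
python3 -m crank '[[[0,0.3,0],0],[[0,0.6,0],0],[[0,0.6,0],0],[[0,0.6,0],0]]'
```

```text
t: 5.9
tcp_pos: [0.3774, 0.3146, 0.05]
tool_rot: [0.714, 0.7, -0.0, -0.0]
force: [-3.1, 2.5, -2.0]
finger_gap: 0.104
t: 6.3
tcp_pos: [0.377, 0.3137, 0.0497]
tool_rot: [0.715, 0.699, -0.005, -0.003]
force: [-14.4, 9.1, 4.0]
finger_gap: 0.108
```

Contact: 14 N with no further travel. I'll relax, release and rise, then go over the bar via a high path.

```bash
python3 -m crank '[[[0,-0.4,0.1],0],[[0,-0.4,0.1],0],[[0,-0.4,0.1],0]]'
python3 -m crank '[[[0,0,0],0],[[0,0,0],0],[[0,0,0],0],[[0,0,0],0]]' 4
python3 -m crank '[[[0,0,-4],0],[[0,0,-9],0],[[0,0,-14],0],[[0,0,-19],0],[[0,0,-24],0],[[0,0,-28],0],[[0,4,-30],0],[[0,9,-30],0],[[0,9,-30],0],[[0,9,-30],0]]'
python3 - <<'E'
from h import *
import json
P=manip.camera_params('wrist');im=snap('wrist','w2.png');P['pose']=P['pose'].tolist();json.dump(P,open('w2.json','w'));s=manip.sense();print(s['tcp_pos'],s['t'],s['force'])
E
```

```text
t: 6.6
tcp_pos: [0.3769, 0.3142, 0.0491]
tool_rot: [0.715, 0.7, -0.002, -0.001]
force: [-7.4, 4.5, 0.7]
finger_gap: 0.102
t: 7.0
tcp_pos: [0.3806, 0.3142, 0.0494]
tool_rot: [0.715, 0.699, 0.001, 0.0]
force: [-0.2, 1.0, -0.4]
finger_gap: 0.468
t: 8.0
tcp_pos: [0.4701, 0.3116, 0.3485]
tool_rot: [0.715, 0.699, -0.001, -0.0]
force: [-0.6, -0.1, 0.3]
finger_gap: 0.468
[0.46890997 0.31171127 0.348432  ] 8.05 [-0.68801481 -0.09930321 -0.04489868]
```

View pics/w2.png

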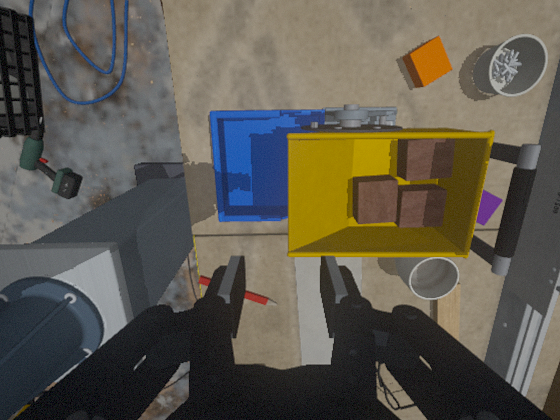

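The wrist view shows the bin tucked under the skip: back corners (210,113) and (218,221), lip (289,135)–(290,257), bar sleeve (526,168)–(507,240).

Run:
```python
from h import *
import json
P=json.load(open('w2.json'));r=lambda u,v,z:ray('',u,v,z,P).round(4)
A,B=r(210,113,.07),r(218,221,.07);print('bin back',A,B,(A+B)/2,np.linalg.norm(A-B))
A,B=r(289,134,.21),r(290,256,.21);print('lip',A,B,(A+B)/2,np.linalg.norm(A-B))
A,B=r(526,168,.258),r(506,240,.258);print('bar',A,B,(A+B)/2,np.linalg.norm(A-B))
A,B=r(536,150,.258),r(500,268,.258);print('bar arms',A,B,(A+B)/2)
A,B=r(492,132,.216),r(468,256,.216);print('rear rim',A,B,(A+B)/2)
```

```text
bin back [0.3742 0.3895 0.07  ] [0.3706 0.234  0.07  ] [0.3724  0.31175 0.07   ] 0.15554166644343245
lip [0.4772 0.3715 0.21  ] [0.4764 0.2466 0.21  ] [0.4768  0.30905 0.21   ] 0.12490256202336282
bar [0.6623 0.3454 0.258 ] [0.6603 0.2833 0.258 ] [0.6613  0.31435 0.258  ] 0.06213219777216961
bar arms [0.6666 0.3593 0.258 ] [0.6609 0.2562 0.258 ] [0.66375 0.30775 0.258  ]
rear rim [0.6585 0.3697 0.216 ] [0.6592 0.2459 0.216 ] [0.65885 0.3078  0.216  ]
```

Bin is within about 5 mm of square and touching. The bar is at about (0.659, 0.308, 0.258), so I'll go straddle it.

```bash
python3 -m crank '[[[0.1,4,0],0],[[0.1,9,0],0],[[0.1,14,0],0],[[0.1,17.5,0],0],[[0.1,19,0],0],[[0.1,19,2],0],[[0.1,19,5],0],[[0.1,19,8],0],[[0.1,19,10.5],0],[[0.1,19,10.9],0]]'
python3 -m crank '[[[0,0,0],0],[[0,0,0],0]]'
python3 - <<'E'
from h import *
im=snap('wrist','w3.png')
E
```

```text
t: 9.05
tcp_pos: [0.6556, 0.3089, 0.2357]
tool_rot: [0.714, 0.7, -0.004, -0.002]
force: [0.8, -0.3, -0.3]
finger_gap: 0.469
t: 9.25
tcp_pos: [0.66, 0.3098, 0.2422]
tool_rot: [0.714, 0.7, 0.001, 0.001]
force: [0.1, 0.8, -0.2]
finger_gap: 0.47
```

View pics/w3.png

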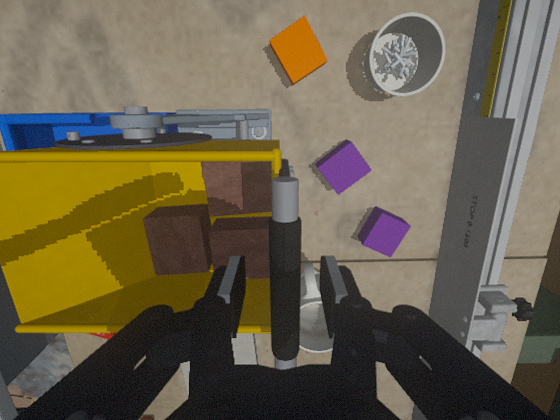

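The bar, at u≈285, runs between the fingers (230 and 333) and about mid-pad. Closing on it.

```bash
python3 -m crank '[[[0,0,0],0],[[0,0,0],0],[[0,0,0],0],[[0,0,0],0],[[0,0,0],0],[[0,0,0],0]]' 1 20
python3 - <<'E'
from h import *
th0=np.arctan2(.118,-.114);R=.164
for i in np.arange(0,1.81,.05):
    p=R*np.array([np.cos(th0-i),np.sin(th0-i)]);print(round(i,2),(-(p[0]+.114)*100).round(2),(-(p[1]-.118)*100).round(2))
E
```

```text
t: 9.9
tcp_pos: [0.6612, 0.3095, 0.2421]
tool_rot: [0.715, 0.7, 0.002, 0.001]
force: [3.7, 0.4, 6.2]
finger_gap: 0.166
0.0 -0.01 0.01
0.05 -0.61 -0.55
0.1 -1.24 -1.07
0.15 -1.9 -1.57
0.2 -2.58 -2.02
0.25 -3.28 -2.45
0.3 -4.0 -2.84
0.35 -4.74 -3.19
0.4 -5.5 -3.5
0.45 -6.27 -3.78
0.5 -7.05 -4.01
0.55 -7.85 -4.21
0.6 -8.66 -4.37
0.65 -9.47 -4.49
0.7 -10.28 -4.56
0.75 -11.1 -4.6
0.8 -11.92 -4.59
0.85 -12.74 -4.55
0.9 -13.56 -4.46
0.95 -14.37 -4.33
1.0 -15.17 -4.16
1.05 -15.96 -3.95
1.1 -16.74 -3.71
1.15 -17.51 -3.42
1.2 -18.26 -3.09
1.25 -19.0 -2.73
1.3 -19.72 -2.33
1.35 -20.41 -1.9
1.4 -21.09 -1.43
1.45 -21.74 -0.93
1.5 -22.36 -0.4
1.55 -22.96 0.16
1.6 -23.52 0.75
1.65 -24.06 1.37
1.7 -24.56 2.02
1.75 -25.04 2.69
1.8 -25.48 3.38
```

```bash
python3 -m crank '[[[0,-0.61,-0.55],0],[[0,-1.24,-1.07],0],[[0,-1.9,-1.57],0],[[0,-2.58,-2.02],0],[[0,-3.28,-2.45],0],[[0,-4,-2.84],0],[[0,-4.74,-3.19],0],[[0,-5.5,-3.5],0],[[0,-6.27,-3.78],0],[[0,-7.05,-4],0]]'
```

```text
t: 10.9
tcp_pos: [0.592, 0.3105, 0.2831]
tool_rot: [0.715, 0.699, 0.004, 0.003]
force: [3.9, -1.7, 7.2]
finger_gap: 0.169
```

```bash
python3 -m crank '[[[0,-0.8,-0.2],0],[[0,-1.61,-0.36],0],[[0,-2.42,-0.48],0],[[0,-3.23,-0.55],0],[[0,-4.05,-0.59],0],[[0,-4.87,-0.58],0],[[0,-5.69,-0.54],0],[[0,-6.51,-0.45],0],[[0,-7.32,-0.32],0],[[0,-8.12,-0.15],0]]'
```

```text
t: 11.9
tcp_pos: [0.5065, 0.3119, 0.2809]
tool_rot: [0.715, 0.7, -0.001, -0.0]
force: [0.8, -3.6, 4.3]
finger_gap: 0.161
```

```bash
python3 -m crank '[[[0,-0.79,0.21],0],[[0,-1.57,0.45],0],[[0,-2.34,0.74],0],[[0,-3.09,1.07],0],[[0,-3.83,1.43],0],[[0,-4.55,1.83],0],[[0,-5.24,2.26],0],[[0,-5.92,2.73],0]]'
```

```text
t: 12.7
tcp_pos: [0.4476, 0.3133, 0.2539]
tool_rot: [0.714, 0.7, -0.001, -0.0]
force: [-0.9, -5.0, 1.6]
finger_gap: 0.163
```

```bash
python3 -m crank '[[[-0.1,-0.65,0.5],0],[[-0.2,-1.27,1.03],0],[[-0.3,-1.87,1.59],0],[[-0.3,-2.43,2.18],0],[[-0.3,-2.97,2.8],0],[[-0.3,-3.47,3.45],0],[[-0.3,-3.9,4.1],0],[[-0.3,-4,4.3],0],[[-0.3,-4,4.3],0],[[-0.3,-4,4.3],0]]'
python3 - <<'E'
from h import *
snap('scene','s4.png');snap('wrist','w4.png');b=cv2.imread('pics/s4.png')[150:300,110:310];w=cv2.imread('pics/w4.png')
cv2.imwrite('pics/s4c.png',np.hstack([cv2.resize(b,(400,300),interpolation=3),cv2.resize(w,(400,300))]))
E
```

```text
t: 13.7
tcp_pos: [0.4103, 0.3134, 0.214]
tool_rot: [0.715, 0.699, 0.003, 0.0]
force: [0.2, 2.3, 13.1]
finger_gap: 0.162
```

View pics/s4c.png

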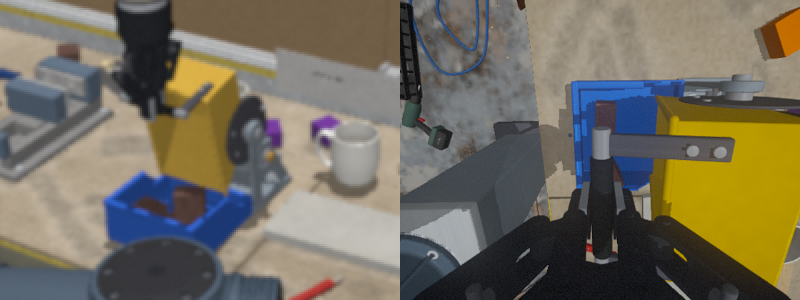

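Skip is at its stop (13 N reaction, bar displacement matches 1.75 rad). I'll enlarge the bin to check for all three blocks before easing back.

```bash
python3 -m crank '[[[0,0,0],0],[[0,0,0],0],[[0,0,0],0]]'
python3 - <<'E'
from h import *
snap('top','t5.png');snap('scene','s5.png');b=cv2.imread('pics/s5.png')[225:285,155:240];t=cv2.imread('pics/t5.png')[180:280,170:270]
cv2.imwrite('pics/c5.png',np.hstack([cv2.resize(b,(425,300),interpolation=2),cv2.resize(t,(300,300),interpolation=2)]))
E
```

```text
t: 14.1
tcp_pos: [0.4103, 0.3134, 0.214]
tool_rot: [0.715, 0.699, 0.003, 0.0]
force: [-1.5, 2.7, 12.9]
finger_gap: 0.169
```

View pics/c5.png

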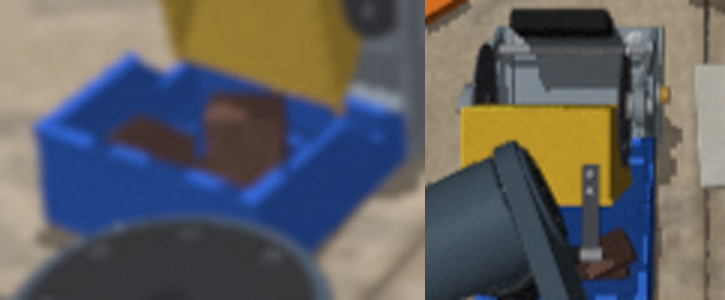

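```bash
python3 -m crank '[[[0,0.53,-0.85],0],[[0,1.03,-1.5],0],[[0,1.57,-2.12],0],[[0,2.13,-2.71],0],[[0,2.73,-3.27],0],[[0,3.35,-3.8],0],[[0,4,-4.3],0],[[0,4.68,-4.77],0],[[0,5.37,-5.2],0],[[0,6.09,-5.6],0]]' 1 30
```

```text
t: 15.2
tcp_pos: [0.465, 0.3123, 0.2678]
tool_rot: [0.715, 0.7, -0.002, -0.005]
force: [-8.0, 5.5, 9.2]
finger_gap: 0.164
```

```bash
python3 -m crank '[[[0.1,0.74,-0.36],0],[[0.2,1.49,-0.69],0],[[0.2,2.26,-0.98],0],[[0.2,3.04,-1.22],0],[[0.2,3.83,-1.43],0],[[0.2,4.63,-1.6],0],[[0.2,4.63,-1.6],0],[[0.2,4.63,-1.6],0]]'
python3 - <<'E'
from h import *
snap('wrist','w6.png');snap('scene','s6.png');b=cv2.imread('pics/s6.png')[205:285,135:250];t=cv2.imread('pics/w6.png')
cv2.imwrite('pics/c6.png',np.hstack([cv2.resize(b,(400,300),interpolation=2),cv2.resize(t,(400,300),interpolation=2)]))
E
```

```text
t: 16.0
tcp_pos: [0.5149, 0.3116, 0.2839]
tool_rot: [0.715, 0.7, -0.001, -0.001]
force: [-2.4, 1.1, 6.1]
finger_gap: 0.161
```

View pics/c6.png

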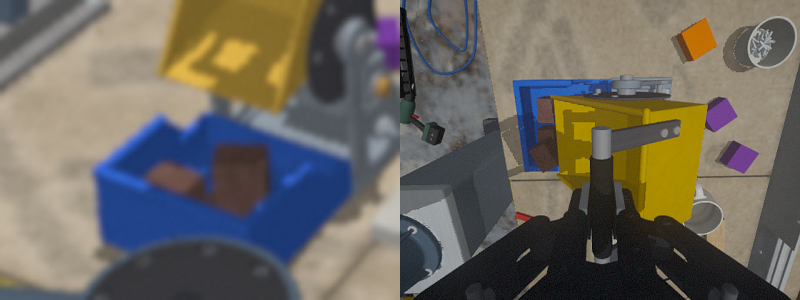

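The skip is empty (bare floor in both views), with dark blocks low in the bin at scene-crop (175,182) and (240,175). Easing on.

```bash
python3 -m crank '[[[0,0.81,-0.13],0],[[0,1.63,-0.22],0],[[0,2.45,-0.26],0],[[0,3.27,-0.27],0],[[0,4.09,-0.23],0],[[0,4.9,-0.16],0],[[0,5.71,-0.04],0],[[0,6.52,0.12],0],[[0,7.32,0.32],0],[[0,8.1,0.55],0]]'
```

```text
t: 17.1
tcp_pos: [0.5975, 0.3099, 0.2776]
tool_rot: [0.714, 0.7, 0.0, -0.0]
force: [-1.2, 4.6, 5.4]
finger_gap: 0.164
```

```bash
python3 -m crank '[[[0,0.77,0.28],0],[[0,1.53,0.59],0],[[0,2.27,0.94],0],[[0,2.99,1.33],0],[[0,3.69,1.76],0],[[0,4.37,2.21],0],[[0,5.03,2.71],0],[[0,5.66,3.23],0],[[0,6.27,3.78],0],[[0,6.5,4.1],0]]'
python3 -m crank '[[[0,0,0],0],[[0,0,0],0],[[0,0,0],0]]'
```

```text
t: 18.1
tcp_pos: [0.6613, 0.3086, 0.2387]
tool_rot: [0.714, 0.7, -0.001, -0.001]
force: [-13.7, 3.2, 22.0]
finger_gap: 0.163
t: 18.4
tcp_pos: [0.6612, 0.3085, 0.2389]
tool_rot: [0.714, 0.7, -0.0, -0.001]
force: [-6.8, 4.7, 11.0]
finger_gap: 0.16
```

Bar is back at its starting x (0.6612) and stands firm against the rest. Release and rise.

```bash
python3 -m crank '[[[0,0,0],0],[[0,0,0],0],[[0,0,0],0],[[0,0,0],0]]' 4
python3 -m crank '[[[0,0,-2],0],[[0,0,-5],0],[[0,0,-9],0],[[0,0,-12],0],[[0,-4,-14],0],[[0,-9,-14],0],[[0,-14,-14],0],[[0,-18,-14],0],[[0,-18,-14],0],[[0,-18,-14],0]]'
python3 - <<'E'
from h import *
import json
P=manip.camera_params('wrist');snap('wrist','w7.png');P['pose']=P['pose'].tolist();json.dump(P,open('w7.json','w'));snap('scene','s7.png');snap('top','t7.png')
w=cv2.imread('pics/w7.png');b=cv2.imread('pics/s7.png')[145:285,135:320]
cv2.imwrite('pics/c7.png',np.hstack([cv2.resize(b,(396,300),interpolation=2),cv2.resize(w,(400,300))]))
E
```

```text
t: 18.8
tcp_pos: [0.6622, 0.3072, 0.236]
tool_rot: [0.715, 0.699, -0.001, 0.0]
force: [-0.0, -0.1, 0.6]
finger_gap: 0.469
t: 19.8
tcp_pos: [0.4817, 0.3119, 0.3776]
tool_rot: [0.714, 0.7, 0.001, 0.001]
force: [1.6, -0.2, 0.2]
finger_gap: 0.469
```

View pics/c7.png

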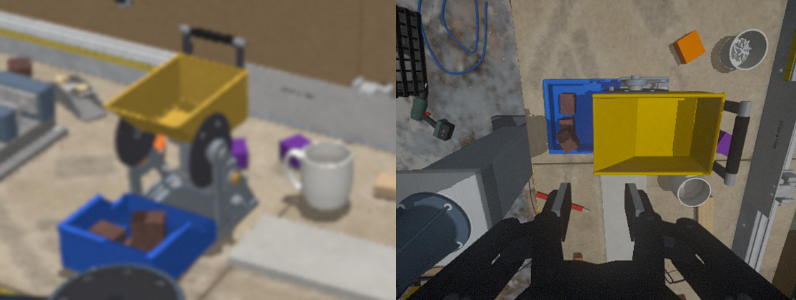

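The skip is upright and empty, and the bin holds the blocks (wrist half: (568,102), (566,127), (570,142)). One numeric check before handing in.

Run:
```python
from h import *
import json
P=json.load(open('w7.json'));s=lambda u,v,z:ray('',(u-396)*1.4,v*1.4,z,P).round(3)
print('lip',(s(594,94,.21)+s(595,174,.21))/2,'bin back',s(543,80,.07),s(548,153,.07),'rear',(s(724,93,.216)+s(711,174,.216))/2)
a,b=[cv2.cvtColor(cv2.imread('pics/%s.png'%f),cv2.COLOR_BGR2HSV) for f in('top0','t7')]
def cen(h,lo,hi,x0,x1,y0,y1):
    m=cv2.inRange(h,lo,hi)[y0:y1,x0:x1];M=cv2.moments(m,True);return round(M['m10']/M['m00']+x0,1),round(M['m01']/M['m00']+y0,1),M['m00']
for n,r in dict(pencil=((0,150,80),(8,255,255),285,325,250,305),chisel=((0,110,60),(15,255,255),355,420,255,280),mug=((0,0,150),(180,40,255),255,293,148,185)).items():print(n,cen(a,*r),cen(b,*r))
y=lambda h:cen(h,(18,150,80),(30,255,255),170,250,150,250);print('skip',y(a),y(b))
w=cv2.cvtColor(cv2.imread('pics/w7.png'),cv2.COLOR_BGR2HSV)[105:225,205:285]
m=cv2.inRange(w,(0,40,20),(18,200,200));print([(cv2.contourArea(c),cv2.boundingRect(c)) for c in cv2.findContours(m,0,2)[0] if cv2.contourArea(c)>30])
cv2.imwrite('pics/blk.png',cv2.resize(cv2.imread('pics/w7.png')[105:225,195:295],(500,600),interpolation=2))
```

```text
lip [0.477 0.31  0.21 ] bin back [0.374 0.391 0.07 ] [0.369 0.235 0.07 ] rear [0.6585 0.3085 0.216 ]
pencil (302.3, 281.0, 211.0) (302.3, 280.9, 209.0)
chisel (386.4, 265.4, 365.0) (386.4, 265.4, 360.0)
mug (274.5, 167.3, 275.0) (274.4, 167.2, 294.0)
skip (208.8, 213.1, 2017.0) (216.9, 199.4, 2191.0)
[(116.5, (18, 110, 52, 10)), (32.0, (0, 85, 7, 10)), (631.0, (19, 74, 32, 35)), (131.5, (24, 61, 21, 16)), (444.5, (26, 25, 19, 30))]
```

View pics/blk.png

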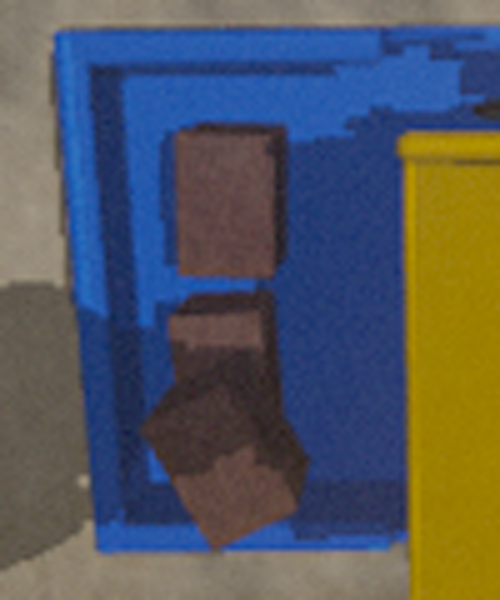

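All three blocks are well inside the bin, one leaning on another below rim height. Handing in.

```bash
python3 -c "
from station import manip
print(manip.sense()['t'],manip.sign_off())"
```

```text
the job is handed in; nothing more can be done
19.95 None
```

The job is handed in at t ≈ 20 s of the 67 s allowed; the interface gives no verdict.

**What I did**
- **Bin:** I pinched it by its back rim and slid it up against the stand's foot plate, pressing until 14 N of contact with no more travel.
- **Tipping:** I held the skip by its bar and took it past the catch to its stop. The bar's travel matched 1.75 rad, with about 13 N of reaction there.
- **Return:** I eased it back at about 0.5 rad/s, gripped the whole way, and clicked it home.

**Last checks**
- **Skip:** It is upright and empty. The bar's x on returning was 0.6612 m, the same as before tipping, and the lip and rear rim are back where they were measured.
- **Bin:** Its centre is about 95 mm ahead of the stand's origin, within 5 mm of centred and about 1 to 2° off square.
- **Blocks:** All three are visible inside the bin, one leaning on another below the rim.
- **Bystanders:** The mug, pencil and chisel moved by no more than 0.1 pixel in the top view.

**What disagreed**
- **Skip colour check:** The top-view centroid of the yellow area shifted by 8 and 14 pixels. I put this down to the emptied floor showing and the arm covering part of the skip; the wrist view shows it unmoved.
- **Early bin position:** A rough top-view reading put the bin about 9 mm off centre, so I shifted it 4 mm. A later wrist view put it within 3 mm.
- **Picture budget:** I viewed 12 pictures, two past the budget of 10.

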